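Screw down the heat-sink press

ROBOT

A 6-joint arm with a two-finger parallel gripper is mounted at the origin on the work surface. World frame = base frame: x ahead of the robot, y to its left, z up, the work surface at z = 0. Lengths are in mm, angles in rad, forces in N, time in s.
With the tool pointing down it reaches from about 350 to 725 mm from the base axis. Payload 6 kg.
Tool frame: the origin (TCP) lies at the very end of the fingers, on their centre line; the grasp point (between the pads) lies 19 mm behind it; z points along the fingers, y is the line along which they close (so a half turn about z gives the same grasp; the last joint's range is limited). The gripper opens to 85 mm and grips with 20 to 120 N. Pads are 22 mm wide; open, the fingers measure 114 mm over their backs; the gripper's body (76 mm by 85 mm) begins 54 mm behind the grasp point. The pads swing forward as they close: fully open they stand 13 mm farther back than shut.
Start: joints at [1.658, 0.04, 0.085, 0, -1.615, -0.334], TCP at [146.556, 581.803, 231.261] pointing down, gripper open.
Joint ranges: [-2.56, 2.56], [-1.29, 2.01], [-1.08, 1.49], [-3.29, 1.98], [-2.81, -0.18], [-2.99, 2.99]. Speed limits (rad/s): [2.57, 2.57, 3.01, 3.14, 3.14, 3.14].

INTERFACE

Orientations are given as a unit quaternion [x, y, z, w].
In Python, from bench import robot gives the robot as it stands. The module is installed in compiled form; this text tells all that it offers.
- The arm moves only by the tool send_rows, never from a script. Its argument "increments" is a list of rows, each an object with "rot": the turn, a rotation vector about the tool's x, y, z in degrees, a list of three; "travel": the shift along the tool's x, y, z in cm, a list of three; "grip": the closure, from -1 (fully open) to 1 (shut). A call has 1 to 8 rows; each row is the pose to reach, as a shift and turn from the pose commanded when the call began, along the tool's axes at that moment; what a row does not reach only later rows make up. A row lasts 1/10 s, in which the tool goes at most 50 mm and 8.59 degrees, less where a joint would pass 70% of its speed; a pose out of reach is approached as far as the arm can. A call with a gripper value outside its range is refused whole. The fingers move at their own pace and stop on an object; "newtons" is the grip in N (left out, the last holds). Time passes only in rows, so rows that repeat a pose let the fingers close. It gives the time, the measured TCP pose, the force, the opening and the grip force at its end, in the units of the state.
- robot.get_state(): the state, without advancing time (a new reading comes with each control period).
- robot.read_camera(name): name is "scene" or "top" or "wrist"; returns a dict with "image" (480x640x3 uint8, blue, green, red), "fov_y" (degrees; the focal length in pixels is half the picture's height over the tangent of half this angle, whatever the lens; pixels are square), "cx", "cy" (the principal point, pixels), "pose" (4x4, takes a point from camera to world coordinates); the wrist camera has in their place "mount" (4x4, takes a point from camera to tool coordinates, whose origin is the TCP and whose axes are the flange's). Camera axes: x right, y down, z forward; pixel columns grow to the right and rows downward; lengths in mm; the calibration is good to about 2 mm. The wrist camera is an equidistant fisheye: a pixel r from the principal point sees the ray r / f radians off the axis. A picture is of the moment at which its call begins: read the wrist's pose just before it. There is no depth.
- robot.hand_in(): hands the job in; it is judged then, once.
The state is a dict: "clock": time; "joints": joint angles; "joint_vel": joint speeds; "joint_efforts": joint torques, N m; "tcp_pos": TCP position; "eef_rot": TCP orientation; "wrist_force": force on the tool from outside, world axes, zero at the start; "ft_torque": the same for the moment, N m; "opening": finger opening in mm; "grasp_force": force on a finger pad.
Only numpy, scipy, OpenCV 4.12 (cv2) and the standard library are available. Lean on these libraries where they do the work, as an engineer would, in place of code of your own. Each camera call takes 0.05 s, during which the arm holds its last target. There are 200 camera calls.

TASK

One of the two bench screw presses has a circuit board with a finned heat sink under its screw. Turn that press's T-handle clockwise, as seen from above, until it is fully tight and will turn no further. Leave the other press's handle as it is, and do not shift the board.

Things in the scene. Friction and masses are not known exactly. Their poses are not given: they have to be found in the camera images.
- press: The press with the board: a grey C-frame fixed to the bench. Origin on the bench under its vertical screw axis; z up; throat opens to +x, column at -x. Base 160 x 100 x 20 mm (x -90 to 70, y -50 to 50); highest point of the frame: the 46 mm boss round the screw, 104 mm up. Bench between the presses: screwdriver, solder spool, small jar, all under 90 mm high.
- handle (a point): Centre of that press's steel T-handle, on the screw axis: a level round bar 12 mm thick, 150 mm long with 16 mm balls on its ends, in a 26 mm hub that rises 13 mm above this point. 150 mm above the bench when tight, 8 mm more per turn unscrewed. Its y axis lies along the bar. Grip it or push it near an end (about 4 N at 60 mm out); it stays where left. Nothing obstructs it.
- screw (a joint): Angle left to turn on that press, rad: 0 is tight (hard stop); grows as the T-handle turns anticlockwise seen from above. Starts between 3.3 and 4.4: about half a turn with one end of the bar, then the rest with the other. At value q the bar lies along the press's y axis turned anticlockwise by q.
- board: Loose green circuit board, 100 x 130 x 4 mm, about 0.15 kg, with a bare aluminium finned heat sink 40 x 40 x 20 mm, lying on the press's base under the screw's foot. Origin: underside, below the heat sink's centre, roughly on the screw axis, 20 mm above the bench. The foot starts 4 to 6 mm above the heat sink and meets it when tight.
- spare_bar_end (a point): Point on the T-handle bar of the other press, 70 mm from its screw axis. That press is identical but has no board; its handle must not be turned. The two screw axes are at least 0.29 m apart, one press to the robot's left, the other to its right.

How it is judged (in metres and radians):
At the end, for the whole second after the job is handed in: The T-handle of the press that holds the board is within 0.2 rad (11 degrees) of its tight stop and at rest, the board is within 15 mm of where it lay, and the other press's bar end is within 20 mm of where it was (value of joint screw below 0.2 rad and velocity of joint screw between -0.1 and 0.1 rad/s and distance of board from where it was at the start of the episode below 0.015 m and distance of spare_bar_end from where it was at the start of the episode below 0.02 m); the robot touches nothing.
It fails at once if the other press's handle is turned (its bar end moves 20 mm or more) (distance of spare_bar_end from where it was at the start of the episode above 0.02 m).
It fails at once if the board is shifted 15 mm or more (distance of board from where it was at the start of the episode above 0.015 m).
It also fails if it takes over 38 s, if anything falls off the work surface, if the arm or the gripper's body presses on something with over 40 N, if the wrist force passes 120 N, or if a joint passes its speed limit or range.

## Working session

There is one attempt and no reset: what is moved stays moved. The work goes in short steps, Python scripts to look and compute and a tool call to move; the robot and the scene stay as the last step left them, time stands still between calls to the robot, and variables do not carry over. Pictures are saved under pics/ and viewed, at most 10 in all, crops included, and the job is handed in when it is done.

Besides the shell and the picture viewer there is one more tool, called after ">>>" by a JSON object that holds its "name" and its "arguments". send_rows: Moves the arm, as the interface text tells. Its arguments: {"type":"object","properties":{"increments":{"type":"array"},"newtons":{"type":"number"}},"required":["increments"]}

```bash
mkdir -p pics
cat > h.py <<'E'
import numpy as np,cv2
from bench import robot
from scipy.spatial.transform import Rotation as R
def snap(n,f):
    c=robot.read_camera(n); cv2.imwrite('pics/'+f,c['image']); return c
def ray(c,u,v):
    f=240/np.tan(np.radians(c['fov_y'])/2); P=np.array(c['pose'])
    d=P[:3,:3]@np.array([(u-c['cx'])/f,(v-c['cy'])/f,1]); return P[:3,3],d
def onz(c,u,v,z):
    o,d=ray(c,u,v); return o+d*(z-o[2])/d[2]
def proj(c,p):
    f=240/np.tan(np.radians(c['fov_y'])/2); P=np.array(c['pose']); q=P[:3,:3].T@(np.array(p)-P[:3,3]); return q[:2]/q[2]*f+[c['cx'],c['cy']]
E
python3 - <<'E'
from h import *
import pickle
for n in('scene','top'):
    c=snap(n,n+'0.png'); print(n,c['fov_y'],c['cx'],c['cy'],np.round(c['pose'],3)); c['image']=0; pickle.dump(c,open(n+'.pkl','wb'))
s=robot.get_state();print(s['clock'],s['eef_rot'],s['tcp_pos'])
E
```

```text
scene 56.86877847428307 315.19790442356015 237.65452612401444 [[-1.69000e-01  7.43000e-01 -6.48000e-01  9.71785e+02]
 [ 9.86000e-01  1.33000e-01 -1.05000e-01  1.28645e+02]
 [ 9.00000e-03 -6.56000e-01 -7.55000e-01  6.59802e+02]
 [ 0.00000e+00  0.00000e+00  0.00000e+00  1.00000e+00]]
top 54.4844159868992 315.8830930753885 248.44658272588546 [[ 2.30000e-02 -9.98000e-01  5.10000e-02  4.97729e+02]
 [-1.00000e+00 -2.30000e-02  1.50000e-02  4.92000e+01]
 [-1.40000e-02 -5.20000e-02 -9.99000e-01  7.70389e+02]
 [ 0.00000e+00  0.00000e+00  0.00000e+00  1.00000e+00]]
0.1 [ 9.92396347e-01 -1.23080617e-01 -3.63970266e-05  8.07207972e-04] [146.44511942 581.54937826 230.36452005]
```

View pics/scene0.png

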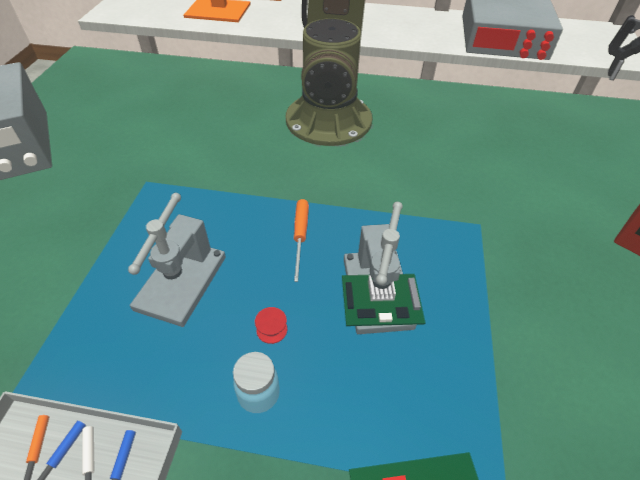

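View pics/top0.png

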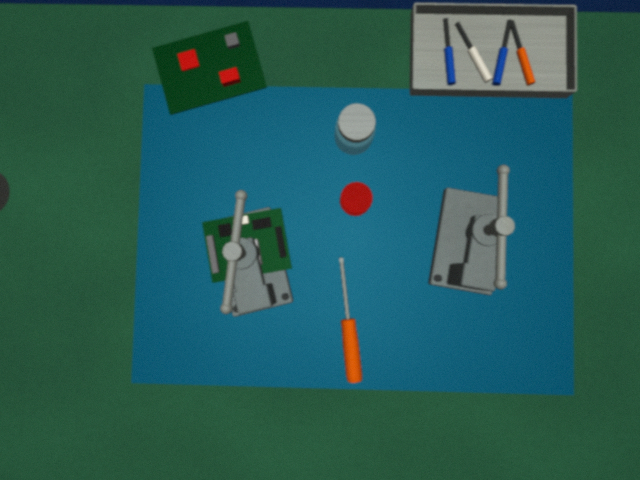

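The board press is on the robot's left: hub at top-view (232,251), with ball ends at (240,195) and (226,310). The spare press is on the right, hub at (505,226). I'll enlarge the board press in both views.

Run:
```python
import cv2,numpy as np
a=cv2.imread('pics/top0.png')[180:330,190:310]; b=cv2.imread('pics/scene0.png')[190:340,330:450]
cv2.imwrite('pics/crop.png',cv2.resize(np.hstack([a,b]),None,fx=3.333333,fy=4/1.2,interpolation=cv2.INTER_CUBIC))
```

```text
(no output)
```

View pics/crop.png

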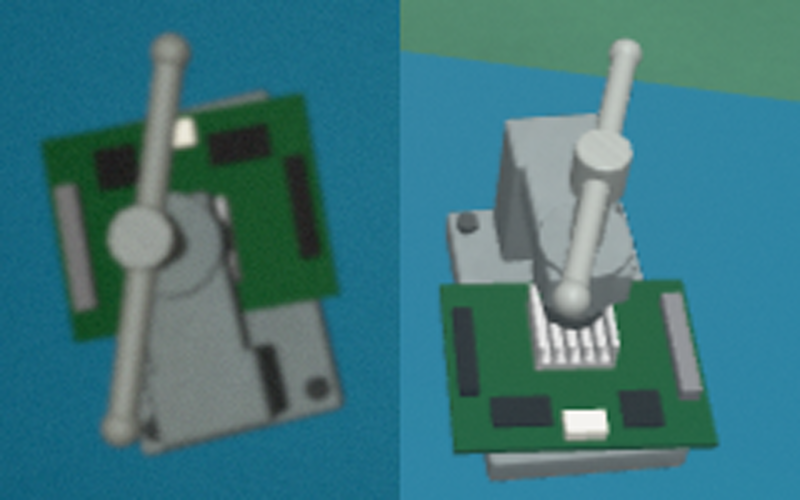

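The crop shows the hub top at top-view (232,251.1) and scene (391.2,235.3). The ball ends are at top (241,195.6) and (226,308.1), and scene (397.8,205) and (381.9,279.7).

Run:
```python
from h import *
import pickle
t=pickle.load(open('top.pkl','rb'));s=pickle.load(open('scene.pkl','rb'))
def tri(a,b):
    A=[];B=[]
    for c,p in((t,a),(s,b)):
        o,d=ray(c,*p);d/=np.linalg.norm(d);M=np.eye(3)-np.outer(d,d);A.append(M);B.append(M@o)
    x=np.linalg.lstsq(np.vstack(A),np.hstack(B),rcond=None)[0];return x
h=tri((232,251.1),(391.2,235.3));e1=tri((241,195.6),(397.8,205));e2=tri((226,308.1),(381.9,279.7))
print(h,e1,e2,(e1+e2)/2,np.degrees(np.arctan2(*(e1-e2)[[1,0]])))
H=onz(t,232,251.1,168.3);a=onz(t,241,195.6,155.3);b=onz(t,226,308.1,155.3)
print(H,(a+b)/2,np.linalg.norm(a-b),np.degrees(np.arctan2(*(a-b)[[1,0]])))
p=[onz(t,190+u/3.33333,180+v/3.33333,20) for u,v in((150,453),(342,405))]
print('press yaw',np.degrees(np.arctan2(*(p[0]-p[1])[[1,0]]))-90)
S=robot.get_state();Rm=R.from_quat(S['eef_rot']);c=(a+b)/2;print(S['tcp_pos'],Rm.as_matrix().round(3))
x=Rm.as_matrix()[:,0];print('tool yaw',np.degrees(np.arctan2(x[1],x[0])))
for z in(230,138): print(z,Rm.inv().apply(np.array([c[0],c[1],z])-S['tcp_pos'])/10)
```

```text
[522.69721917 169.26867135 164.91240079] [577.08572992 152.20677945 277.75215811] [435.27187487 197.98974132 -56.15438981] [506.1788024  175.09826039 110.79888415] -17.89207332780758
[522.71574697 167.08585825 168.3       ] [522.75645514 167.5623132  155.3       ] 150.26169204665433 -5.755279356157152
press yaw 15.35756557851525
[146.44511942 581.54937826 230.36452005] [[ 0.97  -0.244 -0.   ]
 [-0.244 -0.97  -0.002]
 [ 0.     0.002 -1.   ]]
tool yaw -14.139853395225877
230 [46.60426506 30.95142029  0.09221166]
138 [46.60310161 30.93659817  9.29219965]
```

>>> {"name": "send_rows", "arguments": {"increments": [{"rot": [0, 0, -1], "travel": [3.5, 2.32, 0], "grip": -1}, {"rot": [0, 0, -2], "travel": [7, 4.64, 0], "grip": -1}, {"rot": [0, 0, -3], "travel": [10.5, 6.96, 0], "grip": -1}, {"rot": [0, 0, -4], "travel": [14, 9.28, 0], "grip": -1}, {"rot": [0, 0, -5], "travel": [17.5, 11.6, 0], "grip": -1}, {"rot": [0, 0, -6], "travel": [21, 13.92, 0], "grip": -1}, {"rot": [0, 0, -7], "travel": [24.5, 16.24, 0], "grip": -1}, {"rot": [0, 0, -8], "travel": [28, 18.56, 0], "grip": -1}], "newtons": 40}}

```text
clock: 0.9
tcp_pos: [373.4, 331.9, 231.1]
eef_rot: [0.999, -0.053, -0.0, 0.0]
wrist_force: [0.1, 0.6, -0.4]
opening: 85.3
grasp_force: 0.0
```

```bash
cat > rel.py <<'E'
from h import *
import sys
S=robot.get_state();Rm=R.from_quat(S['eef_rot']);x=Rm.as_matrix()[:,0]
print(S['clock'],S['tcp_pos'].round(1) if hasattr(S['tcp_pos'],'round') else S['tcp_pos'],'yaw',np.degrees(np.arctan2(x[1],x[0])),'J',np.round(S['joints'],2),'F',np.round(S['wrist_force'],1),S['opening'])
g=np.array([float(v) for v in sys.argv[1:4]]);print(Rm.inv().apply(g-S['tcp_pos'])/10)
E
python3 rel.py 522.7 167.7 230
```

```text
0.9 [373.4 331.9 231.1] yaw -6.079161099747216 J [ 1.13 -0.23 -0.17 -0.   -1.63  0.33] F [ 0.1  0.6 -0.4] 85.33416242153194
[16.5818044  14.74973471  0.1050677 ]
```

>>> {"name": "send_rows", "arguments": {"increments": [{"rot": [0, 0, 0], "travel": [3, 2.7, 0], "grip": -1}, {"rot": [0, 0, 0], "travel": [6, 5.4, 0], "grip": -1}, {"rot": [0, 0, 0], "travel": [9, 8.1, 0], "grip": -1}, {"rot": [0, 0, 0], "travel": [12, 10.8, 0], "grip": -1}, {"rot": [0, 0, 0], "travel": [14.6, 13.0, 0], "grip": -1}, {"rot": [0, 0, 0], "travel": [16.6, 14.8, 0], "grip": -1}, {"rot": [0, 0, 0], "travel": [16.6, 14.8, 0], "grip": -1}]}}

```text
clock: 1.6
tcp_pos: [523.1, 166.2, 230.3]
eef_rot: [0.998, -0.055, -0.001, 0.001]
wrist_force: [0.2, -0.0, -1.0]
opening: 85.4
grasp_force: 0.0
```

```bash
python3 rel.py 522.7 167.7 138
python3 - <<'E'
from h import *
c=snap('wrist','w1.png');S=robot.get_state();M=np.array(c['mount']);print(c['fov_y'],c['cx'],c['cy'],M.round(2))
f=240/np.tan(np.radians(c['fov_y'])/2);Rm=R.from_quat(S['eef_rot'])
for p in([522.7,167.7,168.3],[597.3,160.2,155.3],[448,175.2,155.3]):
    q=np.linalg.inv(M)@np.r_[Rm.inv().apply(np.array(p)-S['tcp_pos']),1]
    th=np.arctan2(np.hypot(q[0],q[1]),q[2]);print(p,np.array([c['cx'],c['cy']])+f*th*q[:2]/np.hypot(q[0],q[1]))
E
```

```text
1.6 [523.1 166.2 230.3] yaw -6.347648727503576 J [ 0.67 -0.09 -0.05  0.   -1.62  0.79] F [ 0.2 -0.  -1. ] 85.43229362157591
[-0.04622463 -0.16376663  9.23077312]
65.70646984690485 323.6726682836265 242.33943169182535 [[  -0.     -0.97   -0.26   64.7 ]
 [   1.     -0.     -0.      0.53]
 [   0.     -0.26    0.97 -142.32]
 [   0.      0.      0.      1.  ]]
[522.7, 167.7, 168.3] [322.16197419 257.88430981]
[597.3, 160.2, 155.3] [320.77329517 126.37458104]
[448, 175.2, 155.3] [323.56115696 356.34934379]
```

View pics/w1.png

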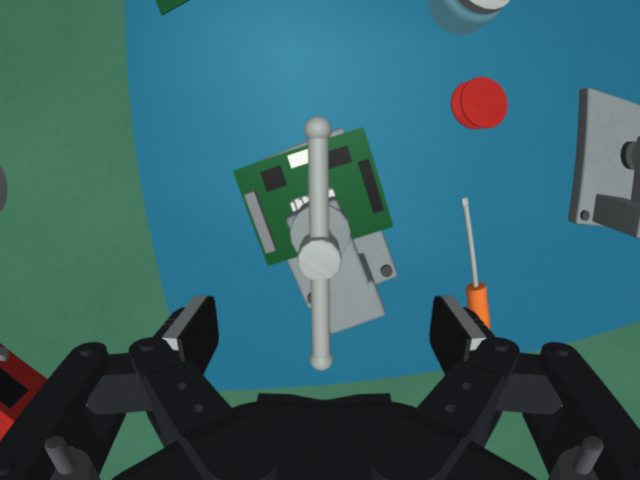

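The wrist view shows the hub at (319.5,260), within 3 px of the prediction, with the bar midway between the fingers and along tool x. I'll go down around the hub and close.

>>> {"name": "send_rows", "arguments": {"increments": [{"rot": [0, 0, 0], "travel": [-0.1, -0.2, 2], "grip": -1}, {"rot": [0, 0, 0], "travel": [-0.1, -0.2, 4.5], "grip": -1}, {"rot": [0, 0, 0], "travel": [-0.1, -0.2, 7], "grip": -1}, {"rot": [0, 0, 0], "travel": [-0.1, -0.2, 9.0], "grip": -1}, {"rot": [0, 0, 0], "travel": [-0.1, -0.2, 9.2], "grip": -1}, {"rot": [0, 0, 0], "travel": [-0.1, -0.2, 9.2], "grip": 0.2}, {"rot": [0, 0, 0], "travel": [-0.1, -0.2, 9.2], "grip": 1}, {"rot": [0, 0, 0], "travel": [-0.1, -0.2, 9.2], "grip": 1}]}}

```text
clock: 2.45
tcp_pos: [521.7, 171.1, 140.9]
eef_rot: [0.999, -0.053, 0.001, -0.001]
wrist_force: [-0.4, 0.2, 0.2]
opening: 44.0
grasp_force: 0.0
```

>>> {"name": "send_rows", "arguments": {"increments": [{"rot": [0, 0, 0], "travel": [0, 0, 0], "grip": 1}, {"rot": [0, 0, 0], "travel": [0, 0, 0], "grip": 1}, {"rot": [0, 0, 0], "travel": [0, 0, 0], "grip": 1}]}}

```text
clock: 2.75
tcp_pos: [521.4, 169.2, 140.7]
eef_rot: [0.999, -0.054, 0.0, 0.001]
wrist_force: [-0.6, -5.0, 4.2]
opening: 24.5
grasp_force: 39.6
```

```bash
python3 rel.py 522.7 167.7 138
```

```text
2.75 [521.4 169.2 140.7] yaw -6.18188570154389 J [ 0.68 -0.09 -0.21  0.   -1.45  0.78] F [-0.6 -5.   4.2] 24.52269170623576
[0.14232136 0.13918278 0.27487493]
```

>>> {"name": "send_rows", "arguments": {"increments": [{"rot": [0, 0, 4], "travel": [0, 0, 0.01], "grip": 1}, {"rot": [0, 0, 11], "travel": [0, 0, 0.02], "grip": 1}, {"rot": [0, 0, 18], "travel": [0, 0, 0.04], "grip": 1}, {"rot": [0, 0, 25], "travel": [0, 0, 0.06], "grip": 1}, {"rot": [0, 0, 32], "travel": [0, 0, 0.07], "grip": 1}, {"rot": [0, 0, 39], "travel": [0, 0, 0.09], "grip": 1}, {"rot": [0, 0, 45], "travel": [0, 0, 0.1], "grip": 1}, {"rot": [0, 0, 45], "travel": [0, 0, 0.1], "grip": 1}]}}

```text
clock: 3.55
tcp_pos: [522.0, 170.3, 139.7]
eef_rot: [0.902, -0.432, 0.001, -0.0]
wrist_force: [0.4, -2.5, 3.9]
opening: 24.7
grasp_force: 39.6
```

```bash
python3 rel.py 522.7 167.7 138
python3 - <<'E'
from h import *
a=snap('top','t2.png')['image'][180:330,170:310]; b=snap('wrist','w2.png')['image']
cv2.imwrite('pics/c2.png',np.hstack([cv2.resize(a,(336,360)),cv2.resize(b,(456,360))]));print(robot.get_state()['ft_torque'])
E
```

```text
3.55 [522.  170.3 139.7] yaw -51.2109959807991 J [ 0.68 -0.09 -0.21  0.   -1.45 -0.01] F [ 0.4 -2.5  3.9] 24.695546778511638
[0.24908916 0.10556746 0.17056384]
[-0.79404482 -0.39087014 -0.23237731]
```

View pics/c2.png

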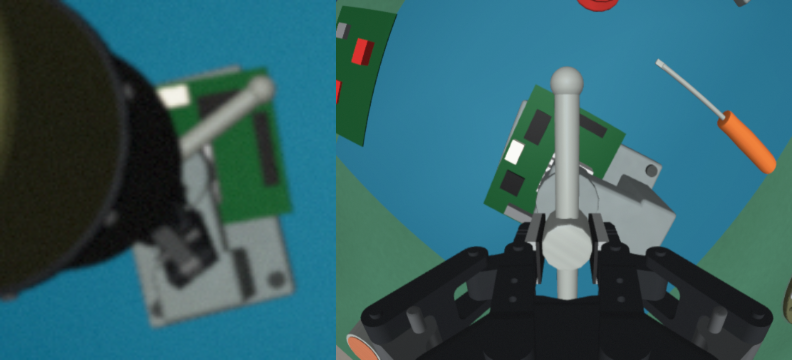

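The hub is held and the bar still lies along the tool's axis in the wrist view, so nothing slipped after 45°. I'll keep turning.

>>> {"name": "send_rows", "arguments": {"increments": [{"rot": [0, 0, 6], "travel": [0, 0, 0.01], "grip": 1}, {"rot": [0, 0, 14], "travel": [0, 0, 0.03], "grip": 1}, {"rot": [0, 0, 22], "travel": [0, 0, 0.05], "grip": 1}, {"rot": [0, 0, 30], "travel": [0, 0, 0.07], "grip": 1}, {"rot": [0, 0, 38], "travel": [0, 0, 0.09], "grip": 1}, {"rot": [0, 0, 46], "travel": [0, 0, 0.1], "grip": 1}, {"rot": [0, 0, 54], "travel": [0, 0, 0.12], "grip": 1}, {"rot": [0, 0, 62], "travel": [0, 0, 0.14], "grip": 1}]}}

```text
clock: 4.45
tcp_pos: [523.3, 170.6, 138.4]
eef_rot: [-0.55, 0.835, -0.001, 0.002]
wrist_force: [8.7, -2.3, 1.7]
opening: 24.6
grasp_force: 39.6
```

>>> {"name": "send_rows", "arguments": {"increments": [{"rot": [0, 0, 8], "travel": [0, 0, 0.02], "grip": 1}, {"rot": [0, 0, 16], "travel": [0, 0, 0.04], "grip": 1}, {"rot": [0, 0, 24], "travel": [0, 0, 0.06], "grip": 1}, {"rot": [0, 0, 32], "travel": [0, 0, 0.07], "grip": 1}, {"rot": [0, 0, 40], "travel": [0, 0, 0.09], "grip": 1}, {"rot": [0, 0, 48], "travel": [0, 0, 0.11], "grip": 1}, {"rot": [0, 0, 56], "travel": [0, 0, 0.12], "grip": 1}, {"rot": [0, 0, 63], "travel": [0, 0, 0.14], "grip": 1}]}}

```text
clock: 5.25
tcp_pos: [524.1, 169.2, 137.0]
eef_rot: [-0.032, 0.999, -0.001, 0.003]
wrist_force: [12.8, -7.6, 0.0]
opening: 24.9
grasp_force: 39.5
```

>>> {"name": "send_rows", "arguments": {"increments": [{"rot": [0, 0, 5], "travel": [0, 0, 0.01], "grip": 1}, {"rot": [0, 0, 10], "travel": [0, 0, 0.02], "grip": 1}, {"rot": [0, 0, 10], "travel": [0, 0, 0.02], "grip": 1}]}}

```text
clock: 5.55
tcp_pos: [524.0, 169.0, 136.8]
eef_rot: [0.054, 0.999, -0.001, 0.003]
wrist_force: [13.2, -7.7, 0.4]
opening: 25.2
grasp_force: 39.5
```

```bash
python3 rel.py 522.7 167.7 138
python3 - <<'E'
from h import *
snap('wrist','w3.png');print(robot.get_state()['ft_torque'])
E
```

```text
5.55 [524.  169.  136.8] yaw 173.78740226297387 J [ 0.68 -0.09 -0.21  0.01 -1.44 -2.36] F [13.2 -7.7  0.4] 25.244243068472645
[ 0.11576355 -0.14066522 -0.12423383]
[-2.68637905 -4.53635821 -0.10653024]
```

View pics/w3.png

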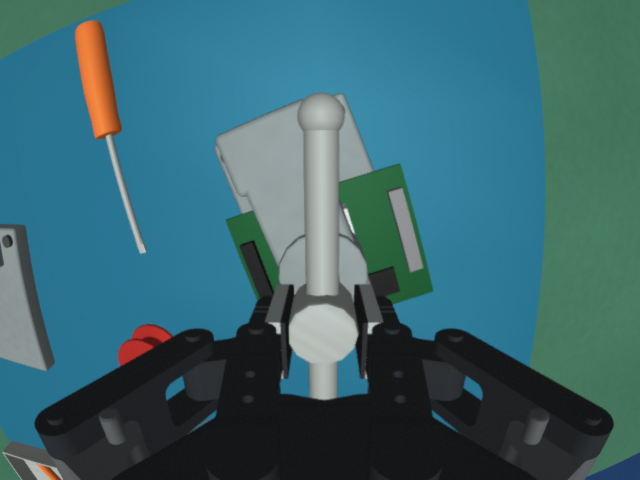

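The bar has turned 180° with the tool and the board hasn't moved. I'll open, lift, turn back and regrip.

>>> {"name": "send_rows", "arguments": {"increments": [{"rot": [0, 0, 0], "travel": [0, 0, 0], "grip": -1}, {"rot": [0, 0, 0], "travel": [0, 0, 0], "grip": -1}, {"rot": [0, 0, 0], "travel": [0, 0, 0], "grip": -1}, {"rot": [0, 0, 0], "travel": [0.1, 0, 0], "grip": -1}, {"rot": [0, 0, 0], "travel": [0.1, 0, -2], "grip": -1}, {"rot": [0, 0, 0], "travel": [0.1, 0, -4.5], "grip": -1}, {"rot": [0, 0, 0], "travel": [0.1, 0, -6.5], "grip": -1}, {"rot": [0, 0, 0], "travel": [0.1, 0, -7], "grip": -1}]}}

```text
clock: 6.4
tcp_pos: [520.8, 171.3, 208.1]
eef_rot: [0.053, 0.999, 0.001, 0.002]
wrist_force: [0.3, -0.1, -0.8]
opening: 85.2
grasp_force: 0.0
```

>>> {"name": "send_rows", "arguments": {"increments": [{"rot": [0, 0, -8], "travel": [0, 0, 0], "grip": -1}, {"rot": [0, 0, -16], "travel": [0, 0, 0], "grip": -1}, {"rot": [0, 0, -24], "travel": [0, 0, 0], "grip": -1}, {"rot": [0, 0, -32], "travel": [0, 0, 0], "grip": -1}, {"rot": [0, 0, -40], "travel": [0, 0, 0], "grip": -1}, {"rot": [0, 0, -48], "travel": [0, 0, 0], "grip": -1}, {"rot": [0, 0, -56], "travel": [0, 0, 0], "grip": -1}, {"rot": [0, 0, -64], "travel": [0, 0, 0], "grip": -1}]}}

```text
clock: 7.2
tcp_pos: [519.7, 170.9, 204.2]
eef_rot: [-0.487, 0.874, 0.0, -0.001]
wrist_force: [-0.2, -0.1, 0.1]
opening: 85.5
grasp_force: 0.0
```

>>> {"name": "send_rows", "arguments": {"increments": [{"rot": [0, 0, -8], "travel": [0, 0, 0], "grip": -1}, {"rot": [0, 0, -16], "travel": [0, 0, 0], "grip": -1}, {"rot": [0, 0, -24], "travel": [0, 0, 0], "grip": -1}, {"rot": [0, 0, -32], "travel": [0, 0, 0], "grip": -1}, {"rot": [0, 0, -40], "travel": [0, 0, 0], "grip": -1}, {"rot": [0, 0, -48], "travel": [0, 0, 0], "grip": -1}, {"rot": [0, 0, -56], "travel": [0, 0, 0], "grip": -1}, {"rot": [0, 0, -64], "travel": [0, 0, 0], "grip": -1}]}}

```text
clock: 8.0
tcp_pos: [519.7, 170.8, 204.2]
eef_rot: [0.876, -0.483, -0.001, 0.001]
wrist_force: [0.4, 0.2, -0.6]
opening: 85.4
grasp_force: 0.0
```

>>> {"name": "send_rows", "arguments": {"increments": [{"rot": [0, 0, -8], "travel": [0, 0, 0], "grip": -1}, {"rot": [0, 0, -16], "travel": [0, 0, 0], "grip": -1}, {"rot": [0, 0, -24], "travel": [0, 0, 0], "grip": -1}, {"rot": [0, 0, -32], "travel": [0, 0, 0], "grip": -1}, {"rot": [0, 0, -40], "travel": [0, 0, 0], "grip": -1}, {"rot": [0, 0, -48], "travel": [0, 0, 0], "grip": -1}, {"rot": [0, 0, -52], "travel": [0, 0, 0], "grip": -1}, {"rot": [0, 0, -52], "travel": [0, 0, 0], "grip": -1}]}}

```text
clock: 8.8
tcp_pos: [519.8, 170.8, 204.3]
eef_rot: [0.999, -0.053, -0.001, 0.0]
wrist_force: [-0.3, 0.9, -0.8]
opening: 85.5
grasp_force: 0.0
```

```bash
python3 rel.py 522.7 169.1 136
```

```text
8.8 [519.8 170.8 204.3] yaw -6.08227828555558 J [ 0.68 -0.1  -0.1  -0.   -1.57  0.78] F [-0.3  0.9 -0.8] 85.54851070177709
[0.3188718  0.13812348 6.83370946]
```

>>> {"name": "send_rows", "arguments": {"increments": [{"rot": [0, 0, 0], "travel": [0.3, 0.1, 2], "grip": -1}, {"rot": [0, 0, 0], "travel": [0.3, 0.1, 4.5], "grip": -1}, {"rot": [0, 0, 0], "travel": [0.3, 0.1, 6.5], "grip": -1}, {"rot": [0, 0, 0], "travel": [0.3, 0.1, 6.8], "grip": -1}, {"rot": [0, 0, 0], "travel": [0.3, 0.1, 6.8], "grip": 0.2}, {"rot": [0, 0, 0], "travel": [0.3, 0.1, 6.8], "grip": 1}, {"rot": [0, 0, 0], "travel": [0.3, 0.1, 6.8], "grip": 1}, {"rot": [0, 0, 0], "travel": [0.3, 0.1, 6.8], "grip": 1}]}}

```text
clock: 9.6
tcp_pos: [523.4, 169.6, 138.3]
eef_rot: [0.999, -0.054, 0.001, -0.0]
wrist_force: [0.7, -0.4, -0.5]
opening: 28.3
grasp_force: 0.0
```

>>> {"name": "send_rows", "arguments": {"increments": [{"rot": [0, 0, 0], "travel": [0, 0, 0], "grip": 1}, {"rot": [0, 0, 0], "travel": [0, 0, 0], "grip": 1}, {"rot": [0, 0, 5], "travel": [0, 0, 0.01], "grip": 1}, {"rot": [0, 0, 12], "travel": [0, 0, 0.03], "grip": 1}, {"rot": [0, 0, 19], "travel": [0, 0, 0.05], "grip": 1}, {"rot": [0, 0, 26], "travel": [0, 0, 0.06], "grip": 1}, {"rot": [0, 0, 33], "travel": [0, 0, 0.08], "grip": 1}, {"rot": [0, 0, 40], "travel": [0, 0, 0.09], "grip": 1}]}}

```text
clock: 10.4
tcp_pos: [523.4, 168.8, 137.6]
eef_rot: [0.919, -0.394, 0.001, 0.0]
wrist_force: [-1.6, -4.5, 5.6]
opening: 24.6
grasp_force: 39.7
```

```bash
python3 rel.py 522.7 169.1 136; python3 -c "
from h import *
print(robot.get_state()['ft_torque'])"
```

```text
10.4 [523.4 168.8 137.6] yaw -46.421860240471865 J [ 0.68 -0.08 -0.21  0.   -1.45  0.08] F [-1.6 -4.5  5.6] 24.619696764101906
[-0.06578627  0.03249382  0.15988938]
[-1.27611551  0.57172144  0.1932831 ]
```

>>> {"name": "send_rows", "arguments": {"increments": [{"rot": [0, 0, 4], "travel": [0, 0, 0.01], "grip": 1}, {"rot": [0, 0, 8], "travel": [0, 0, 0.02], "grip": 1}, {"rot": [0, 0, 12], "travel": [0, 0, 0.03], "grip": 1}, {"rot": [0, 0, 16], "travel": [0, 0, 0.04], "grip": 1}, {"rot": [0, 0, 20], "travel": [0, 0, 0.04], "grip": 1}, {"rot": [0, 0, 23], "travel": [0, 0, 0.05], "grip": 1}, {"rot": [0, 0, 26], "travel": [0, 0, 0.06], "grip": 1}, {"rot": [0, 0, 28], "travel": [0, 0, 0.06], "grip": 1}]}}

```text
clock: 11.2
tcp_pos: [523.4, 168.9, 137.2]
eef_rot: [0.797, -0.603, 0.001, -0.0]
wrist_force: [-3.2, -3.5, 5.4]
opening: 24.6
grasp_force: 39.8
```

```bash
python3 rel.py 522.7 169.1 136; python3 -c "
from h import *
print(robot.get_state()['ft_torque'])"
```

```text
11.2 [523.4 168.9 137.2] yaw -74.24043370619924 J [ 0.68 -0.08 -0.21  0.   -1.45 -0.4 ] F [-3.2 -3.5  5.4] 24.575743281459214
[-0.04245143  0.06123717  0.11678485]
[-1.29717236  0.70742277  0.24695984]
```

>>> {"name": "send_rows", "arguments": {"increments": [{"rot": [0, 0, 1], "travel": [0, 0, 0], "grip": 1}, {"rot": [0, 0, 2], "travel": [0, 0, 0], "grip": 1}, {"rot": [0, 0, 3], "travel": [0, 0, 0], "grip": 1}, {"rot": [0, 0, 4], "travel": [0, 0, 0], "grip": 1}, {"rot": [0, 0, 5], "travel": [0, 0, 0], "grip": 1}, {"rot": [0, 0, 5], "travel": [0, 0, 0], "grip": 1}]}}

```text
clock: 11.8
tcp_pos: [523.3, 169.6, 137.1]
eef_rot: [0.771, -0.637, 0.0, -0.001]
wrist_force: [-2.3, -1.6, 5.6]
opening: 24.7
grasp_force: 39.9
```

```bash
python3 rel.py 522.7 169.1 136; python3 -c "
from h import *
print(robot.get_state()['ft_torque']);snap('wrist','w4.png')"
```

```text
11.8 [523.3 169.6 137.1] yaw -79.13531365820928 J [ 0.68 -0.08 -0.21  0.   -1.44 -0.49] F [-2.3 -1.6  5.6] 24.65278815118996
[0.03682049 0.0704844  0.11276927]
[-0.46206107  0.93812029  0.13732599]
```

View pics/w4.png

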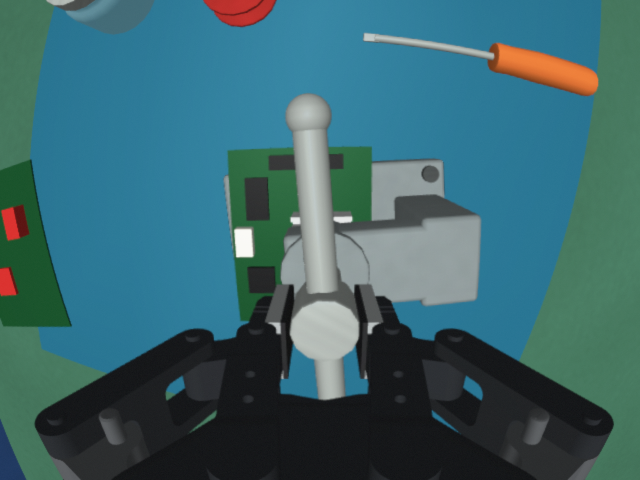

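In the wrist view the bar now lags the tool by about 4.5° (hub (325,325) to ball (308,115)). That suggests the stop, since it matches the last 5° turned. I'll grip harder and turn a bit more to confirm.

>>> {"name": "send_rows", "arguments": {"increments": [{"rot": [0, 0, 0], "travel": [0, 0, 0], "grip": 1}, {"rot": [0, 0, 0], "travel": [0, 0, 0], "grip": 1}, {"rot": [0, 0, 2], "travel": [0, 0, 0], "grip": 1}, {"rot": [0, 0, 4], "travel": [0, 0, 0], "grip": 1}, {"rot": [0, 0, 6], "travel": [0, 0, 0], "grip": 1}, {"rot": [0, 0, 8], "travel": [0, 0, 0], "grip": 1}, {"rot": [0, 0, 10], "travel": [0, 0, 0], "grip": 1}, {"rot": [0, 0, 10], "travel": [0, 0, 0], "grip": 1}], "newtons": 90}}

```text
clock: 12.65
tcp_pos: [523.4, 168.0, 137.3]
eef_rot: [0.712, -0.702, 0.001, 0.0]
wrist_force: [-1.5, -7.8, 7.1]
opening: 23.4
grasp_force: 88.3
```

```bash
python3 rel.py 522.7 169.1 136; python3 -c "
from h import *
print(robot.get_state()['ft_torque']);c=snap('wrist','w5.png')
a=cv2.imread('pics/w4.png')[80:400,220:430];b=c['image'][80:400,220:430];cv2.imwrite('pics/c5.png',np.hstack([a,b]))"
```

```text
12.65 [523.4 168.  137.3] yaw -89.14023855985927 J [ 0.68 -0.08 -0.21  0.   -1.45 -0.66] F [-1.5 -7.8  7.1] 23.368982692019873
[-0.11471574  0.07046509  0.12975382]
[-2.32794263  0.68252678  0.90292754]
```

View pics/c5.png

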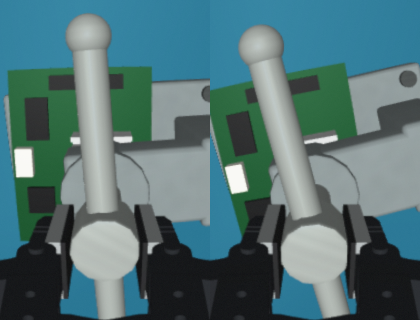

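The bar slipped about 10° more in the grip at 0.9 N·m and kept its position over the press, so it's hard against the stop. I'll release and lift clear.

>>> {"name": "send_rows", "arguments": {"increments": [{"rot": [0, 0, 0], "travel": [0, 0, 0], "grip": -1}, {"rot": [0, 0, 0], "travel": [0, 0, 0], "grip": -1}, {"rot": [0, 0, 0], "travel": [0, 0, 0], "grip": -1}, {"rot": [0, 0, 0], "travel": [0, 0, 0], "grip": -1}, {"rot": [0, 0, 0], "travel": [0, 0, -2], "grip": -1}, {"rot": [0, 0, 0], "travel": [0, 0, -5], "grip": -1}, {"rot": [0, 0, 0], "travel": [0, 0, -8], "grip": -1}, {"rot": [0, 0, 0], "travel": [0, 0, -10], "grip": -1}]}}

```text
clock: 13.5
tcp_pos: [523.5, 169.6, 238.3]
eef_rot: [0.712, -0.702, 0.0, -0.001]
wrist_force: [0.2, 0.4, -0.3]
opening: 85.3
grasp_force: 0.0
```

>>> {"name": "send_rows", "arguments": {"increments": [{"rot": [0, 0, 0], "travel": [0, 0, -1], "grip": -1}, {"rot": [0, 0, 0], "travel": [0, 0, -1], "grip": -1}]}}

```text
clock: 13.7
tcp_pos: [523.4, 169.8, 246.9]
eef_rot: [0.712, -0.702, 0.0, -0.001]
wrist_force: [-0.3, 0.5, -1.2]
opening: 85.4
grasp_force: 0.0
```

```bash
python3 -c "
from h import *
snap('wrist','w6.png')"
```

```text
(no output)
```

View pics/w6.png

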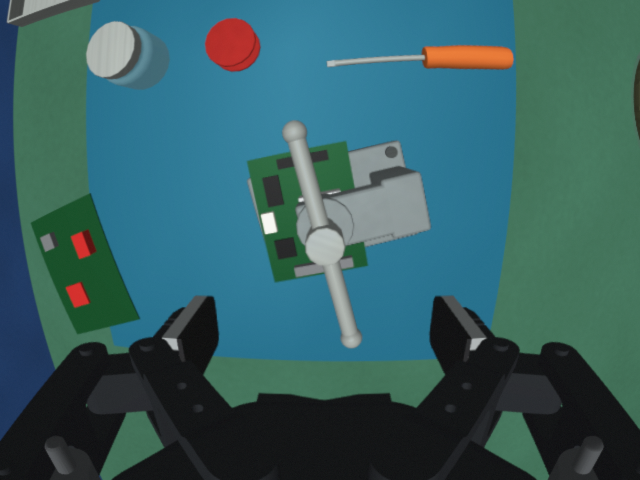

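The final view shows the bar from (294,131) to (351,340), square to the press frame. The board is in place and the gripper is clear.

```bash
python3 -c "
from h import *
print(robot.hand_in())"
```

```text
the job is handed in; nothing more can be done
None
```

I turned the board press's T-handle clockwise to its hard stop and handed the job in at about 14 s; the hand-in gave no verdict, the board shows no shift in the pictures, and I never went near the other press.

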